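Prime the hand-pumped oil unit and dip its oil level

TASK

Prime the blue oil unit with at least three full strokes of its red pump lever: each time all the way down, then let it spring all the way back up. Then take the gauge rod by its yellow grip from its grey rest, push it into the unit's sloping guide tube until the brass collar stops on the tube mouth, pause there a moment and draw it fully out. Finish still holding the rod, still and level, with its tip about 10 cm above the middle of the petri dish so the level can be read; do not put it down, and leave the dish, the carton, the vial and the small black box where they are.

Things in the scene. Friction and masses are not known exactly. Their poses are not given: they have to be found in the camera images.
- oil_unit: blue oil reservoir with aluminium top beside a grey pump block, on a 170 x 210 mm dark base plate, fixed to the worktop; origin in the plate, at the worktop surface, its -x side is the front that faces the robot, z up. The reservoir (y -10 to 100 mm, x -40 to 80 mm of the origin) is 112 mm high, its black filler cap 127 mm, the pump block's clevis (y -35 to -85 mm, x 0 to 60 mm) 137 mm
- pump_lever (a joint): angle of the pump lever, rad: 0 sprung up (it then slopes 0.35 rad upward to its free end), 0.6 fully down at its stop; a full stroke must pass 0.5 going down and come back below 0.1. A spring returns it: about 4 N at the grip holds it off its upper stop, 10 N holds it fully down
- lever_grip (a point): centre of the lever's red round handle, 22 mm thick and 74 mm long, 135 mm from the pivot; it sticks out in front of the unit, towards the robot, and is pressed down from above (its top is 11 mm above this point). With the lever up the point is 171 mm above the worktop, fully down 92 mm
- lever_pivot (a point): pivot of the lever, 125 mm above the worktop; the lever swings in the vertical plane through this point and lever_grip
- guide_tube: steel guide tube fixed in the front of the oil unit, sloping at 45 degrees, 133 mm long, outside diameter 22 mm, inside 14 mm with a wider flared mouth (30 mm outside, 22 mm inside, 7 mm deep and then a short cone); origin at its closed lower end, z axis along the tube, out of its mouth (up and towards the robot), y axis level
- tube_mouth (a point): centre of the rim of the guide tube's mouth, 115 mm above the worktop; axes as guide_tube: the rod goes in along -z (down and away from the robot), 120 mm deep until its collar stops on the rim; 8 mm more would be free below the tip
- rod_grip (a point): centre of the loose gauge rod's yellow grip: 60 mm long (z), 14 mm thick (y), 20 mm deep (x), flat sides across y; axes of the rod: z along it from tip to grip. Rod 186 mm long, about 80 g. At the start it slopes at 45 degrees in its rest, grip up towards the robot, y level, this point 140 mm above the worktop; take it across its 14 mm from straight above and lift it straight up
- rod_collar (a point): centre of the lower face of the rod's brass collar (32 mm diameter, 6 mm thick), 36 mm from the grip's centre towards the tip and 120 mm from the tip; axes of the rod
- rod_tip (a point): the lower end of the gauge rod, 156 mm from the grip's centre along -z; below the collar the rod is a 7 x 7 mm square steel bar with the last 8 mm tapered; axes of the rod
- rod_rest: grey plastic rest with a sloping open-topped channel that holds the rod's bar, fixed to the worktop, base 150 x 80 mm and 10 mm high, upper end of the channel about 112 mm high; origin on the worktop near the middle of the base, x axis the way the rod slopes down
- gauge_rod: the whole gauge rod: yellow grip, brass collar, steel bar with black marks (see rod_grip); origin at its tip
- drip_dish: shallow round pale petri dish, 62 mm diameter, 16 mm high, loose on the worktop; origin at the centre of its underside
- capillary_box: bystander: small green and white carton 30 x 84 x 22 mm; origin at the centre of its underside
- amber_vial: bystander: small brown vial with white cap, 25 mm diameter, 50 mm high; origin at the centre of its underside
- cover_slips: bystander: small black box 34 x 50 x 16 mm; origin at the centre of its underside
Not all that is in view belongs to the job. What is shaped like the drip_dish but turquoise is not meant.

How it is judged (in metres and radians):
On the way, in this order (a step that is already met when the one before it is completed fails the run):
1. the pump lever is pressed fully down, first stroke (value of joint pump_lever above 0.5 rad), for 0.05 s.
2. the lever has sprung back up, first stroke (value of joint pump_lever below 0.1 rad), for 0.1 s.
3. the pump lever is pressed fully down, second stroke (value of joint pump_lever above 0.5 rad), for 0.05 s.
4. the lever has sprung back up, second stroke (value of joint pump_lever below 0.1 rad), for 0.1 s.
5. the pump lever is pressed fully down, third stroke (value of joint pump_lever above 0.5 rad), for 0.05 s.
6. the lever has sprung back up, third stroke (value of joint pump_lever below 0.1 rad), for 0.1 s.
7. the gauge rod is in the guide tube with its collar stopped on the tube mouth (distance between rod_collar and tube_mouth below 0.005 m and angle between the z axis of rod_collar and the z axis of tube_mouth, either way round below 0.1 rad and contact force between gauge_rod and guide_tube above 0.3 N), for 0.2 s.
8. the rod is drawn wholly out of the tube (z of rod_tip in the frame of tube_mouth above 0.01 m), for 0.1 s.
At the end, for the whole second after the job is handed in: the rod is held still in the gripper, within 0.2 rad of level, touching nothing else, its tip within 30 mm of the dish centre seen from above and 60 to 200 mm above the worktop; the pump lever is up and the dish within 20 mm of where it stood (angle between rod_tip's own z axis and vertical between 1.37 and 1.77 rad and horizontal distance between rod_tip and drip_dish below 0.03 m and height (world z) of rod_tip between 0.06 and 0.2 m and contact force between the fingers and gauge_rod above 1 N and linear speed of gauge_rod below 0.03 m/s and angular speed of gauge_rod below 0.15 rad/s and contact force between gauge_rod and oil_unit below 0.05 N and contact force between gauge_rod and rod_rest below 0.05 N and contact force between gauge_rod and drip_dish below 0.05 N and contact force between gauge_rod and capillary_box below 0.05 N and contact force between gauge_rod and amber_vial below 0.05 N and contact force between gauge_rod and cover_slips below 0.05 N and value of joint pump_lever below 0.1 rad and distance of drip_dish from where it was at the start of the episode below 0.02 m); the arm keeps its last pose, push and grip.
It fails at once if the small green and white carton is pushed or knocked over (distance of capillary_box from where it was at the start of the episode above 0.03 m or angle between capillary_box's own z axis and vertical above 0.5 rad).
It fails at once if the amber vial is pushed or knocked over (distance of amber_vial from where it was at the start of the episode above 0.03 m or angle between amber_vial's own z axis and vertical above 0.5 rad).
It fails at once if the small black box is pushed or knocked over (distance of cover_slips from where it was at the start of the episode above 0.03 m or angle between cover_slips's own z axis and vertical above 0.5 rad).
It fails at once if the petri dish is pushed away (distance of drip_dish from where it was at the start of the episode above 0.03 m).
It also fails if it takes over 72 s, if anything falls off the work surface, if the arm or the gripper's body presses on something with over 40 N, if the wrist force passes 120 N, or if a joint passes its speed limit or range.

ROBOT

A 6-joint arm with a two-finger parallel gripper is mounted at the origin on a cart in front of the work surface, level with it; the furniture and walls round the work are solid. World frame = base frame: x ahead of the robot, y to its left, z up, the work surface at z = 0. Lengths are in mm, angles in degrees, forces in N, time in s.
With the tool pointing down it reaches from about 350 to 850 mm from the base axis. Payload 8.1 kg.
Tool frame: the origin (TCP) lies midway between the tips of the shut fingers; the grasp point (between the pads) lies 19 mm behind it; y points along the fingers, x is the direction in which the jaws open and shut, and the axes are right-handed (so a half turn about y gives the same grasp; the last joint's range is limited). The gripper opens to 85 mm and grips with 20 to 120 N. Pads are 22 mm wide; open, the fingers measure 114 mm over their backs; the gripper's body (76 mm by 85 mm) begins 54 mm behind the grasp point. The pads swing forward as they close: fully open they stand 13 mm farther back than shut.
Start: joints at [59.106, 7.471, 85.268, -0, 87.261, -4.893], TCP at [263.011, 539.287, 231.292] pointing down, gripper open.
Joint ranges: [-169.43, 169.43], [-51.17, 129.36], [1.28, 143.12], [-76.62, 256.62], [0, 156.53], [-152.29, 152.29]. Speed limits (degrees/s): [136.94, 136.94, 159.86, 180, 180, 180].

INTERFACE

Orientations are given as [roll, pitch, yaw] about the fixed x, y, z axes, in that order (R = Rz(yaw) Ry(pitch) Rx(roll)).
In Python, from bench import r gives the robot as it stands.
- The arm moves only by the tool move_arm, never from a script. Its arguments are lists of equal length, an entry for each row: "linear": the shift along the tool's x, y, z normalised to -1 to 1, where 1 is 300 mm, a list of three; "twist": the turn, a rotation vector about the tool's x, y, z normalised to -1 to 1, where 1 is pi/2 rad, a list of three; "hand": the opening, from -1 (shut) to 1 (fully open). A call has 1 to 12 rows; each row is the pose to reach, as a shift and turn from the pose measured when the call began, along the tool's axes at that moment; what a row does not reach only later rows make up. A row lasts 1/12 s, in which the tool goes at most 41.7 mm and 7.16 degrees, less where a joint would pass 70% of its speed; a pose out of reach is approached as far as the arm can. A call with a number of a shift or a turn outside -1 to 1 is refused whole. A call with a gripper value outside its range is refused whole. The fingers move at their own pace and stop on an object; "force" is the grip in N (left out, the last holds). Time passes only in rows, so rows that repeat a pose let the fingers close. It gives the time, the measured TCP pose, the force and the opening at its end, in the units of the state.
- r.sense(): the state, without advancing time (a new reading comes with each control period).
- r.snapshot(name): name is "scene" or "side" or "wrist"; returns a dict with "frame" (384x512x3 uint8, red, green, blue), "range_z" (384x512 float32, mm along the optical axis (not along the pixel's ray), 0 where there is no reading), "intrinsics" (3x3 intrinsics, pixels), "R" (3x3) and "t" (3): a world point X has camera coordinates R X + t; the wrist camera has in their place "hand_eye" (4x4, takes a point from camera to tool coordinates, whose origin is the TCP and whose axes are the tool frame's). Camera axes: x right, y down, z forward; pixel columns grow to the right and rows downward; lengths in mm; the calibration is good to about 2 mm. A picture is of the moment at which its call begins: read the wrist's pose just before it.
- r.hand_in(): hands the job in, once; it reports no verdict.
The state is a dict: "time": time; "joint_pos": joint angles; "qd": joint speeds; "joint_efforts": joint torques, N m; "tool_pos": TCP position; "tcp_rot": TCP orientation; "ft_force": force on the tool from outside, world axes, zero at the start; "wrist_torque": the same for the moment, N m; "finger_gap": finger opening in mm.
Only numpy, scipy, OpenCV 4.12 (cv2) and the standard library are available. Lean on these libraries where they do the work, as an engineer would, in place of code of your own. Each camera call takes 0.05 s, during which the arm holds its last target. There are 200 camera calls.

## Working session

There is one attempt and no reset: what is moved stays moved. The work goes in short steps, Python scripts to look and compute and a tool call to move; the robot and the scene stay as the last step left them, time stands still between calls to the robot, and variables do not carry over. Pictures are saved under pics/ and viewed, on a budget of 15 in all, crops included, one or two more only if the job needs it, and the job is handed in when it is done.

Besides the shell and the picture viewer there is one more tool, called after "Emit:" as name(argument=value, ...) on one line, values as JSON. move_arm: Moves the arm, as the interface text tells. Scaled input: -1 to 1 covers 300 mm each way for a shift and pi/2 rad each way for a turn. Its arguments: {"type":"object","properties":{"linear":{"type":"array","items":{"type":"array","items":{"type":"number","minimum":-1,"maximum":1}}},"twist":{"type":"array","items":{"type":"array","items":{"type":"number","minimum":-1,"maximum":1}}},"hand":{"type":"array","items":{"type":"number"}},"force":{"type":"number"}},"required":["linear","twist","hand"]}

```bash
mkdir -p pics; ls; cat > h.py <<'E'
import numpy as np, cv2
from bench import r
from scipy.spatial.transform import Rotation as Ro
def rpy(a): return Ro.from_euler('xyz',a,degrees=True).as_matrix()
def snap(n):
    s=r.sense(); d=r.snapshot(n)
    if 'hand_eye' in d:
        T=np.eye(4);T[:3,:3]=rpy(s['tcp_rot']);T[:3,3]=s['tool_pos']
        W=T@np.array(d['hand_eye']); d['Rw']=W[:3,:3]; d['c']=W[:3,3]
    else:
        d['Rw']=np.array(d['R']).T; d['c']=-d['Rw']@np.array(d['t'])
    return d
def ray(d,uv): 
    return d['Rw']@np.linalg.solve(np.array(d['intrinsics']),[uv[0],uv[1],1.])
def onz(d,uv,z):
    v=ray(d,uv); return d['c']+v*(z-d['c'][2])/v[2]
def cloud(d):
    Z=d['range_z'].astype(float);h,w=Z.shape;u,v=np.meshgrid(np.arange(w),np.arange(h))
    P=np.stack([u,v,np.ones_like(u)],-1)@np.linalg.inv(np.array(d['intrinsics'])).T*Z[...,None]
    W=P@d['Rw'].T+d['c']; W[Z==0]=np.nan; return W
def tri(d1,u1,d2,u2):
    a=ray(d1,u1);b=ray(d2,u2);a/=np.linalg.norm(a);b/=np.linalg.norm(b)
    s=np.linalg.lstsq(np.c_[a,-b],d2['c']-d1['c'],rcond=None)[0]
    p=d1['c']+a*s[0];q=d2['c']+b*s[1];return (p+q)/2,np.linalg.norm(p-q)
def save(d,n): cv2.imwrite('pics/'+n+'.png',d['frame'][...,::-1])
def rel(p,R=None):
    """print linear/twist numbers to reach TCP pos p and rotation matrix R"""
    s=r.sense();R0=rpy(s['tcp_rot'])
    l=R0.T@(np.array(p)-s['tool_pos'])/300
    t=Ro.from_matrix(R0.T@(R0 if R is None else R)).as_rotvec()/(np.pi/2)
    print('lin',l.round(4),'tw',t.round(4))
E
python3 - <<'E'
from h import *
a=snap('scene');b=snap('side')
im=np.hstack([a['frame'],b['frame']])[...,::-1]
save(a,'scene0');save(b,'side0')
print(r.sense())
for d in(a,b):print(d['c'],d['Rw'][:,2])
import pickle;pickle.dump((a,b),open('ab.pkl','wb'))
E
```

```text
pics
{'time': 0.1, 'joint_pos': array([ 5.91040988e+01,  7.50847608e+00,  8.53223570e+01,  3.21811887e-03,
        8.72618550e+01, -4.89295965e+00]), 'qd': array([ 0.02775962, -0.11350144, -0.17107593,  0.10494631,  0.02501542,
        0.01819664]), 'joint_efforts': array([ 2.08563491e-03, -5.70944810e+01, -5.01946306e+01,  1.68260090e-05,
        7.76796544e-03,  2.60885116e-05]), 'tool_pos': array([262.76129971, 538.86507803, 230.37990574]), 'tcp_rot': array([-89.98889172,   0.09207619,  63.99691102]), 'ft_force': array([-0.30513389, -0.38314767, -0.24953903]), 'wrist_torque': array([-0.01489908,  0.00537446, -0.06183776]), 'finger_gap': 85.66193706537908}
[  39.82150152 -581.6441579   863.31360315] [ 0.4784675   0.5382186  -0.69382245]
[ 485.65585662 -948.43440912  497.47447933] [ 0.04433075  0.92707065 -0.37225637]
```

View pics/scene0.png

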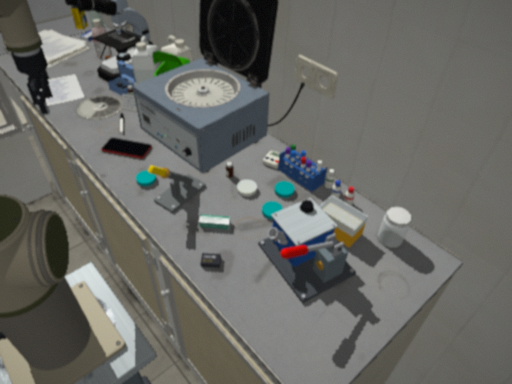

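View pics/side0.png

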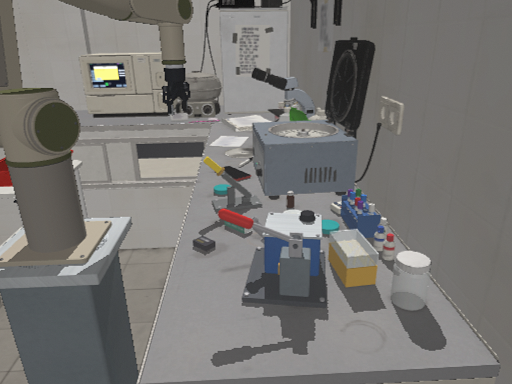

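Scene shows the rest with yellow grip (158,171), white dish (247,188), carton (215,223), black box (211,260), red lever grip (293,251). Side shows red grip (236,217), yellow grip (213,165), unit (290,260).

```bash
cat > m.py <<'E'
from h import *
import pickle
a,b=pickle.load(open('ab.pkl','rb'))
def blobs(d,lo,hi,roi,mn=15):
    hsv=cv2.cvtColor(d['frame'],cv2.COLOR_RGB2HSV);m=cv2.inRange(hsv,lo,hi)
    k=np.zeros_like(m);x0,y0,x1,y1=roi;k[y0:y1,x0:x1]=m[y0:y1,x0:x1]
    n,l,s,c=cv2.connectedComponentsWithStats(k)
    return [(c[i].round(1),s[i,4],l==i) for i in range(1,n) if s[i,4]>=mn]
def axis(mask):
    y,x=np.nonzero(mask);P=np.c_[x,y].astype(float);c=P.mean(0);w=np.linalg.svd(P-c,full_matrices=False)[2][0]
    t=(P-c)@w;return c,w,c+w*t.min(),c+w*t.max()
E
python3 - <<'E'
from m import *
np.set_printoptions(precision=1,suppress=True)
for nm,lo,hi,ra,rb in [('red',(0,150,90),(8,255,255),(270,230,320,270),(210,200,260,235)),
  ('yel',(20,120,90),(32,255,255),(140,160,175,185),(195,150,230,180))]:
    res=[]
    for d,ro in((a,ra),(b,rb)):
        B=max(blobs(d,lo,hi,ro),key=lambda q:q[1]);c,w,e0,e1=axis(B[2]);C=cloud(d)[B[2]]
        print(nm,c,B[1],e0,e1,'cloud med',np.nanmedian(C,0),'max z',np.nanmax(C[:,2]));res.append((c,e0,e1))
    (c1,p1,q1),(c2,p2,q2)=res
    print(' tri c',*tri(a,c1,b,c2))
    for u in(p1,q1):
        for v in (p2,q2): print('  end',*tri(a,u,b,v))
# dish (white blob)
print([ (q[0],q[1],onz(a,q[0],12)) for q in blobs(a,(0,0,150),(180,70,255),(232,176,262,200))])
C=cloud(a)
for n,uv in dict(vial=(230,170),carton=(215,223),box=(211,260),platefront=(262,242),dish=(247,188)).items():
    print(n,C[uv[1],uv[0]],onz(a,uv,10))
for d,n,ro,s in((a,'a',(250,180,380,310),6),(b,'b',(180,150,340,310),5)):
    x0,y0,x1,y1=ro;print(ro)
    cv2.imwrite(f'pics/crop_{n}.png',cv2.resize(d['frame'][y0:y1,x0:x1,::-1],None,fx=780/(x1-x0)*.75,fy=780/(x1-x0)*.75,interpolation=cv2.INTER_CUBIC)[:600])
E
```

```text
red [293.1 251.4] 186 [306.8 248.3] [280.3 254.4] cloud med [ 463.8 -251.   178.6] max z 189.07251131536054
red [235.2 218. ] 353 [218.7 211.8] [251.6 224.1] cloud med [ 473.5 -253.8  172.5] max z 187.9146619756075
 tri c [ 472.9 -245.   167.9] 1.7843917464931225
  end [ 455.  -288.6  213.4] 28.210358600576583
  end [ 505.9 -255.4  159.4] 1.4400882056647277
  end [ 440.4 -237.8  178.7] 3.0283366025113563
  end [ 493.4 -198.8  118.7] 35.49192857794377
yel [158.6 170.7] 155 [148.3 167.8] [168.9 173.5] cloud med [407.  200.1 136.7] max z 167.18833019267674
yel [212.6 164.8] 133 [204.8 158.1] [220.1 171.2] cloud med [404.3 200.2 140.5] max z 165.54734246603232
 tri c [404.1 200.8 140.8] 0.7164796868673619
  end [380.3 208.5 159.9] 0.8473267507914678
  end [418.3 292.8  87.1] 6.144065241644495
  end [391.1 120.5 188.3] 6.672156415023125
  end [427.  189.4 124.2] 2.551261134040977
[(array([246.8, 185.8]), np.int32(253), array([641.1, 103.2,  12. ]))]
vial [634.9 178.1  30.8] [649.8 197.1  10. ]
carton [466.7  37.2  21.3] [472.4  45.5  10. ]
box [383.8 -53.7  15.6] [386.1 -50.1  10. ]
platefront [525.7 -94.2  14.2] [528.1 -91.8  10. ]
dish [634.4  94.4  13. ] [636.5  96.8  10. ]
(250, 180, 380, 310)
(180, 150, 340, 310)
```

View pics/crop_a.png

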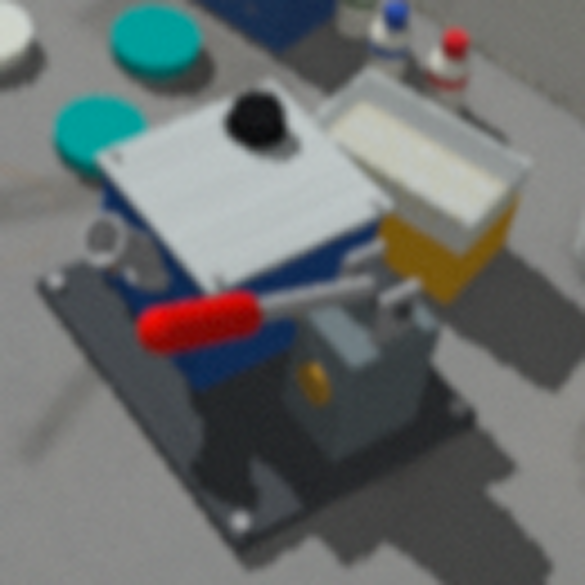

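The crop shows the tube mouth at about (273,233) in the full image, the plate's front corners at (260,241) and (303,301), and the lever running along unit x.

```bash
python3 - <<'E'
from m import *
np.set_printoptions(precision=1,suppress=True)
g=lambda x,y:(250+x/4.5,180+y/4.5)
print('mouth',onz(a,g(103,240),115))
P=[onz(a,g(*q),112) for q in[(100,150),(215,290),(390,205),(275,80)]]
for i in range(4):
    v=P[(i+1)%4]-P[i];print('top',P[i],np.linalg.norm(v),np.degrees(np.arctan2(v[1],v[0])))
p,q=onz(a,g(45,280),10),onz(a,g(238,545),10);v=q-p;print(p,q,np.linalg.norm(v),np.degrees(np.arctan2(v[1],v[0])))
Rd=Ro.from_euler('xyz',[-90,0,68],degrees=True).as_matrix()
rel([390,190,330],Rd)
E
```

```text
mouth [ 506.4 -149.2  115. ]
top [553.  -97.8 112. ] 115.59801901808747 -101.46268410632655
top [ 530.  -211.1  112. ] 119.54447682224563 -10.155708777727808
top [ 647.7 -232.1  112. ] 111.26810627895338 77.54685062231937
top [ 671.7 -123.5  112. ] 121.44756177647623 167.7730939574754
[523.4 -88.8  10. ] [ 481.3 -289.3   10. ] 204.85297993648192 -101.87062339868524
lin [-0.9 -0.3 -0.9] tw [-0. -0. -0.]
```

```bash
sed -i "s/print('lin',l.round(4),'tw',t.round(4))/print('lin',[round(float(x),3) for x in l],'tw',[round(float(x),3) for x in t])/" h.py; python3 - <<'E'
from h import *
Rd=rpy([-90,0,68]);rel([390,190,330],Rd)
E
```

```text
lin [-0.86, -0.331, -0.891] tw [-0.0, -0.044, -0.001]
```

Emit:
move_arm(linear=[[-0.86,-0.331,-0.891],[-0.86,-0.331,-0.891],[-0.86,-0.331,-0.891],[-0.86,-0.331,-0.891],[-0.86,-0.331,-0.891],[-0.86,-0.331,-0.891],[-0.86,-0.331,-0.891],[-0.86,-0.331,-0.891],[-0.86,-0.331,-0.891],[-0.86,-0.331,-0.891],[-0.86,-0.331,-0.891],[-0.86,-0.331,-0.891]], twist=[[0,-0.044,0],[0,-0.044,0],[0,-0.044,0],[0,-0.044,0],[0,-0.044,0],[0,-0.044,0],[0,-0.044,0],[0,-0.044,0],[0,-0.044,0],[0,-0.044,0],[0,-0.044,0],[0,-0.044,0]], hand=[1,1,1,1,1,1,1,1,1,1,1,1])

```text
time: 1.1
tool_pos: [390.0, 189.7, 329.8]
tcp_rot: [-90.0, 0.1, 67.8]
ft_force: [-0.4, 0.0, -0.3]
finger_gap: 85.7
```

```bash
python3 - <<'E'
from m import *
w=snap('wrist');save(w,'w1');pickle.dump(w,open('w1.pkl','wb'));s=r.sense();print(s['time'],s['tool_pos'],s['tcp_rot'],s['finger_gap'],w['c'],w['Rw'][:,2])
rel([470,-245,270],rpy([-90,0,78]))
E
```

```text
1.15 [389.63830789 190.39763959 329.42103581] [-89.92548448   0.10261072  67.93926065] 85.92697356821489 [311.458958   222.40607388 472.39686553] [ 0.30337575 -0.12544996 -0.94457687]
lin [-1.244, 0.199, -0.794] tw [-0.001, -0.112, -0.001]
```

View pics/w1.png

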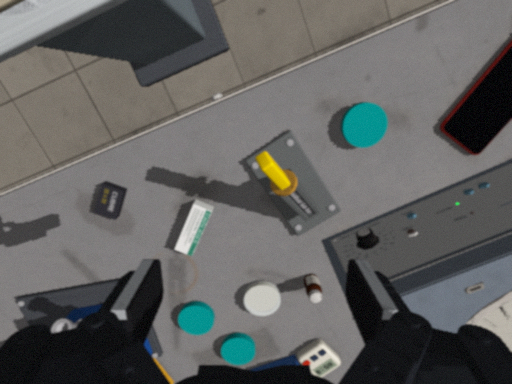

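The wrist view shows the rod's grip at (272,170), collar (286,184), the white dish at (262,298), and the vial (313,289).

```bash
python3 - <<'E'
from m import *
np.set_printoptions(precision=1,suppress=True)
w=pickle.load(open('w1.pkl','rb'))
lo,hi=(20,120,90),(32,255,255)
B=[max(blobs(d,lo,hi,ro),key=lambda q:q[1]) for d,ro in((a,(140,160,175,185)),(b,(195,150,230,180)),(w,(240,140,300,195)))]
A=[axis(q[2]) for q in B]
for x in A: print(x)
C=cloud(w)[B[2][2]];print('cloud',np.nanmedian(C,0),np.nanmin(C,0),np.nanmax(C,0))
for i,d in((0,a),(1,b)): print('tri',*tri(w,A[2][0],d,A[i][0]),)
for u in A[2][2:]:
  for v in A[0][2:]: print(' end',*tri(w,u,a,v))
# vertical-plane yaw of the rod: top plane direction via assuming slope 45
c=np.array([404,201,140.]);
K=np.array(w['intrinsics'])
def prj(X): p=w['Rw'].T@(X-w['c']);p=K@p;return p[:2]/p[2]
for z in(16,):
  for ro,s in(((235,275,290,320),90),):
    q=max(blobs(w,(0,0,165),(180,40,255),ro),key=lambda q:q[1]);(cx,cy),rad=cv2.minEnclosingCircle(np.argwhere(q[2])[:,::-1].astype(np.float32))
    print('dish',q[0],q[1],(cx,cy),rad,onz(w,(cx,cy),16),onz(w,(cx+rad,cy),16))
# bar marks / rest edges: base-plate holes
for n,uv in dict(h1=(252,160),h2=(289,141),h3=(333,206),h4=(299,228)).items(): print(n,onz(w,uv,10))
for yaw in np.radians([-18,-22,-26,-30]):
    d=np.array([np.cos(yaw),np.sin(yaw),-1])/2**.5
    print(yaw*57.3,prj(c-30*d),prj(c),prj(c+36*d),prj(c+80*d),prj(c+156*d))
E
```

```text
(array([158.6, 170.7]), array([1. , 0.3]), array([148.3, 167.8]), array([168.9, 173.5]))
(array([212.6, 164.8]), array([0.8, 0.6]), array([204.8, 158.1]), array([220.1, 171.2]))
(array([273.4, 171.4]), array([0.6, 0.8]), array([258.7, 153.4]), array([287.9, 188.9]))
cloud [400.  207.5 153.4] [375.  196.3   8.7] [438.8 222.8 168.7]
tri [405.1 206.7 135.6] 3.6507460526230164
tri [402.9 207.3 138.5] 0.8498386331829828
 end [375.  201.3 166. ] 3.8228767354101394
 end [404.2 192.2 123.9] 46.303100948793556
 end [401.7 217.2 155.8] 36.243089578587565
 end [439.7 213.7 101.9] 0.5856202375340761
dish [262.3 299.8] 903 (262.0, 299.34375) 18.07613754272461 [636.2 103.9  16. ] [647.6 132.1  16. ]
h1 [409.7 178.5  10. ]
h2 [404. 238.  10.]
h3 [523.  266.1  10. ]
h4 [538.3 205.5  10. ]
-18.001325905069514 [268.2 160.2] [268.6 175.1] [269.  190.2] [269.3 205.4] [269.8 225.9]
-22.001620550640517 [269.8 160.2] [268.6 175.1] [267.4 190.3] [266.3 205.5] [264.7 226.1]
-26.00191519621152 [271.3 160.2] [268.6 175.1] [265.9 190.2] [263.2 205.5] [259.6 225.9]
-30.00220984178252 [272.8 160.4] [268.6 175.1] [264.4 190.1] [260.2 205.2] [254.5 225.4]
```

Emit:
move_arm(linear=[[-0.6,0.05,-0.4],[-1,0.1,-0.6],[-1,0.15,-0.79],[-1,0.19,-0.79],[-1,0.19,-0.79],[-1,0.19,-0.79],[-1,0.19,-0.79],[-1,0.19,-0.79],[-1,0.19,-0.79],[-1,0.19,-0.79],[-1,0.19,-0.79],[-1,0.19,-0.79]], twist=[[0,-0.112,0],[0,-0.112,0],[0,-0.112,0],[0,-0.112,0],[0,-0.112,0],[0,-0.112,0],[0,-0.112,0],[0,-0.112,0],[0,-0.112,0],[0,-0.112,0],[0,-0.112,0],[0,-0.112,0]], hand=[-1,-1,-1,-1,-1,-1,-1,-1,-1,-1,-1,-1])

```text
time: 2.15
tool_pos: [496.6, -175.7, 270.9]
tcp_rot: [-89.7, 0.0, 78.0]
ft_force: [-0.4, 0.7, 0.9]
finger_gap: 0.2
```

```bash
python3 - <<'E'
from m import *
w=snap('wrist');save(w,'w2');pickle.dump(w,open('w2.pkl','wb'));s=r.sense();print(s['time'],s['tool_pos'],s['tcp_rot'],w['c'],w['Rw'][:,2])
E
```

```text
2.2 [ 496.63199643 -175.04637947  271.61796197] [-8.97893862e+01  1.95872316e-02  7.80926180e+01] [ 414.0865987  -157.65473565  413.85185712] [ 0.31718039 -0.06799708 -0.94592442]
```

View pics/w2.png

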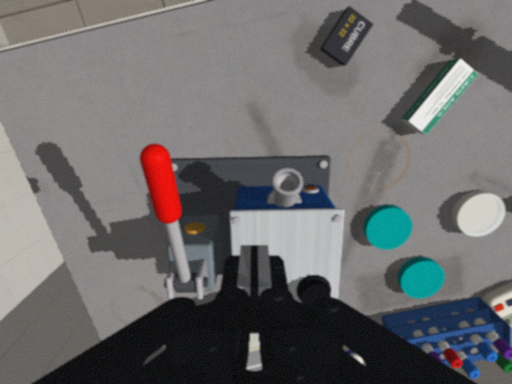

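The wrist view shows the tube mouth ring at (288,181), the red grip from (156,155) to (170,215), and the plate's front screws at (173,167) and (323,164).

```bash
python3 - <<'E'
from m import *
np.set_printoptions(precision=1,suppress=True)
w=pickle.load(open('w2.pkl','rb'))
Bw=max(blobs(w,(0,150,90),(8,255,255),(130,130,200,230)),key=lambda q:q[1]);A=axis(Bw[2]);print(A)
Cw=cloud(w);print('red cloud',np.nanmedian(Cw[Bw[2]],0))
for d,ro in((a,(270,230,320,270)),(b,(210,200,260,235))):
    B=max(blobs(d,(0,150,90),(8,255,255),ro),key=lambda q:q[1]);X=axis(B[2]);print('tri',*tri(w,A[0],d,X[0]))
print('onz171',onz(w,A[0],171), 'ends',onz(w,A[2],180),onz(w,A[3],160))
g=lambda x,y:(250+x/4.5,180+y/4.5)
print('mouth',*tri(w,(288,181),a,g(103,240)),onz(w,(288,181),115))
def yaw(p,q,z): v=onz(w,q,z)-onz(w,p,z);return onz(w,p,z),np.linalg.norm(v),np.degrees(np.arctan2(v[1],v[0]))
print(yaw((173,167),(323,164),10));print(yaw((236,215),(337,215),112));print(yaw((183,290),(166,180),140))
x0,y0,x1,y1=258,155,322,215
hs=w['frame'][y0:y1,x0:x1].mean(2)
m=np.full(w['range_z'].shape,False);m[y0:y1,x0:x1]=True
sel=m&(Cw[...,2]>100)&(Cw[...,0]<530)
yy,xx=np.nonzero(sel);print('ring pix',xx.mean(),yy.mean(),xx.min(),xx.max(),yy.min(),yy.max(),np.nanmedian(Cw[sel],0))
c=w['frame'][y0:y1,x0:x1,::-1]
cv2.imwrite('pics/w2c.png',cv2.resize(c,None,fx=9,fy=9,interpolation=cv2.INTER_CUBIC))
rel([473,-248,215],rpy([-90,0,78]))
E
```

```text
(array([161.3, 182.7]), array([0.2, 1. ]), array([151.4, 144.2]), array([171.4, 221.9]))
red cloud [ 468.9 -241.3  179.1]
tri [ 471.9 -245.4  167.6] 0.360954247704523
tri [ 472.6 -245.   168.3] 1.9856559838621848
onz171 [ 471. -244.  171.] ends [ 439.4 -239.2  180. ] [ 508.9 -249.9  160. ]
mouth [ 511.  -144.1  106.5] 1.3654102854528434 [ 507.8 -144.2  115. ]
(array([ 491.6, -280.4,   10. ]), np.float64(192.00603844510277), np.float64(79.1936045949856))
(array([ 533. , -201.5,  112. ]), np.float64(101.7595041008497), np.float64(78.0248607744803))
(array([ 589.6, -267.2,  140. ]), np.float64(114.19197548123915), np.float64(171.46511886180738))
ring pix 286.3564213564214 183.4054834054834 272 302 168 200 [ 510.5 -146.   109.1]
lin [-0.254, 0.189, 0.026] tw [-0.002, 0.001, -0.0]
```

View pics/w2c.png

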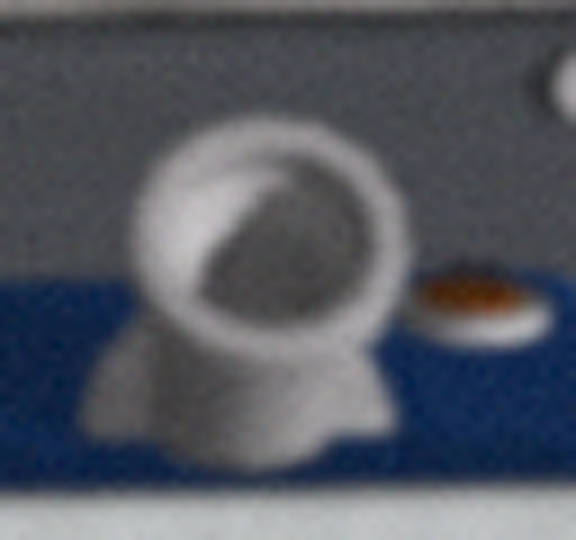

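The crop shows the ring centred at full-image pixel (288.2,181.1). Now the lever: first press.

Emit:
move_arm(linear=[[-0.246,0,0.035],[-0.246,0.1,0.035],[-0.246,0.23,0.035],[-0.246,0.23,0.035],[-0.246,0.3,0.035],[-0.246,0.4,0.035],[-0.246,0.48,0.035],[-0.246,0.54,0.035],[-0.246,0.56,0.035],[-0.246,0.56,0.035]], twist=[[0,0,0],[0,0,0],[0,0,0],[0,0,0],[0,0,0],[0,0,0],[0,0,0],[0,0,0],[0,0,0],[0,0,0]], hand=[-1,-1,-1,-1,-1,-1,-1,-1,-1,-1])

```text
time: 3.03
tool_pos: [472.2, -243.6, 106.6]
tcp_rot: [-89.9, 0.1, 78.3]
ft_force: [-5.9, 1.5, 10.3]
finger_gap: 0.1
```

```bash
python3 - <<'E'
from m import *
s=r.sense();print(s['time'],s['tool_pos'],s['ft_force'])
d=snap('side');
for lo in [(0,150,90)]:
  B=max(blobs(d,lo,(8,255,255),(190,190,290,270)),key=lambda q:q[1]);print(B[:2],np.nanmedian(cloud(d)[B[2]],0))
E
```

```text
3.0333 [ 472.23023297 -243.5931603   106.64802473] [-5.91917114  1.45657032 10.33417232]
(array([234.5, 251.4]), np.int32(284)) [ 468.87365326 -253.39776527   97.88713   ]
```

Emit:
move_arm(linear=[[0,-0.12,0],[0,-0.24,0],[0,-0.3,0],[0,-0.3,0],[0,-0.3,0],[0,-0.3,0],[0,-0.2,0],[0,-0.1,0],[0,-0.03,0],[0,0.005,0],[0,0.005,0],[0,0.005,0]], twist=[[0,0,0],[0,0,0],[0,0,0],[0,0,0],[0,0,0],[0,0,0],[0,0,0],[0,0,0],[0,0,0],[0,0,0],[0,0,0],[0,0,0]], hand=[-1,-1,-1,-1,-1,-1,-1,-1,-1,-1,-1,-1])

```text
time: 4.08
tool_pos: [471.9, -242.6, 106.1]
tcp_rot: [-89.8, 0.0, 78.3]
ft_force: [-6.1, 2.8, 15.5]
finger_gap: -0.1
```

Emit:
move_arm(linear=[[0,-0.12,0],[0,-0.24,0],[0,-0.3,0],[0,-0.3,0],[0,-0.3,0],[0,-0.3,0],[0,-0.2,0],[0,-0.1,0],[0,-0.03,0],[0,0.005,0],[0,0.005,0],[0,0.005,0]], twist=[[0,0,0],[0,0,0],[0,0,0],[0,0,0],[0,0,0],[0,0,0],[0,0,0],[0,0,0],[0,0,0],[0,0,0],[0,0,0],[0,0,0]], hand=[-1,-1,-1,-1,-1,-1,-1,-1,-1,-1,-1,-1])

```text
time: 5.08
tool_pos: [471.1, -242.1, 105.2]
tcp_rot: [-89.7, 0.0, 78.3]
ft_force: [-10.2, 4.2, 23.7]
finger_gap: -0.1
```

Emit:
move_arm(linear=[[0,-0.12,0],[0,-0.24,0],[0,-0.3,0],[0,-0.3,0],[0,-0.3,0],[0,-0.3,0],[0,-0.2,0],[0,-0.1,0],[0,-0.03,0],[0,0.005,0],[0,0.005,0],[0,0.005,0]], twist=[[0,0,0],[0,0,0],[0,0,0],[0,0,0],[0,0,0],[0,0,0],[0,0,0],[0,0,0],[0,0,0],[0,0,0],[0,0,0],[0,0,0]], hand=[-1,-1,-1,-1,-1,-1,-1,-1,-1,-1,-1,-1])

```text
time: 6.08
tool_pos: [470.1, -241.8, 104.7]
tcp_rot: [-89.5, -0.0, 78.3]
ft_force: [-10.8, 5.6, 28.8]
finger_gap: 0.1
```

Emit:
move_arm(linear=[[0,-0.12,0],[0,-0.24,0],[0,-0.36,0],[0,-0.48,0],[0,-0.6,0],[0,-0.6,0],[0,-0.6,0]], twist=[[0,0,0],[0,0,0],[0,0,0],[0,0,0],[0,0,0],[0,0,0],[0,0,0]], hand=[-1,-1,-1,-1,-1,-1,-1])

```text
time: 6.67
tool_pos: [472.1, -242.4, 285.1]
tcp_rot: [-89.6, 0.0, 78.3]
ft_force: [0.0, 0.3, -0.7]
finger_gap: -0.1
```

```bash
python3 - <<'E'
from m import *
s=r.sense();print(s['time'],s['tool_pos'],s['ft_force'])
d=snap('side')
B=max(blobs(d,(0,150,90),(8,255,255),(190,190,290,270)),key=lambda q:q[1]);print(B[:2])
rel([375,190,300],rpy([-90,0,103]))
E
```

```text
6.6667 [ 472.10143064 -242.3665929   285.07139188] [ 0.04756144  0.25544926 -0.74287054]
(array([235.2, 218. ]), np.int32(353))
lin [1.345, -0.049, 0.606] tw [-0.007, -0.274, 0.002]
```

Emit:
move_arm(linear=[[0.13,-0.05,0.06],[0.26,-0.05,0.12],[0.38,-0.05,0.17],[0.5,-0.05,0.22],[0.62,-0.05,0.28],[0.74,-0.05,0.33],[0.86,-0.05,0.39],[1,-0.05,0.45],[1,-0.05,0.45],[1,-0.05,0.45]], twist=[[0,-0.274,0],[0,-0.274,0],[0,-0.274,0],[0,-0.274,0],[0,-0.274,0],[0,-0.274,0],[0,-0.274,0],[0,-0.274,0],[0,-0.274,0],[0,-0.274,0]], hand=[1,1,1,1,1,1,1,1,1,1])

```text
time: 7.55
tool_pos: [398.2, 81.3, 296.6]
tcp_rot: [-89.2, -0.4, 103.3]
ft_force: [-0.3, -1.0, 0.6]
finger_gap: 85.4
```

```bash
python3 - <<'E'
from m import *
s=r.sense();print(s['time'],s['tool_pos'],s['tcp_rot'],s['joint_pos'])
rel([385,190,285],rpy([-90,0,103]))
E
```

```text
7.55 [398.2062046   81.32976969 296.6317546 ] [-89.18800549  -0.36764907 103.27570914] [  4.09504595 -23.69310352 106.79631212   0.23550852  97.75698368
 -99.15323309]
lin [0.362, 0.041, -0.041] tw [-0.009, 0.003, 0.004]
```

Emit:
move_arm(linear=[[0.13,0.02,-0.02],[0.26,0.04,-0.04],[0.36,0.04,-0.04],[0.36,0.04,-0.04],[0.36,0.04,-0.04],[0.36,0.04,-0.04]], twist=[[-0.009,0.003,0.004],[-0.009,0.003,0.004],[-0.009,0.003,0.004],[-0.009,0.003,0.004],[-0.009,0.003,0.004],[-0.009,0.003,0.004]], hand=[1,1,1,1,1,1])

```text
time: 8.05
tool_pos: [385.0, 187.8, 283.6]
tcp_rot: [-89.8, 0.1, 103.0]
ft_force: [-0.0, -0.2, -0.3]
finger_gap: 85.1
```

```bash
python3 - <<'E'
from m import *
np.set_printoptions(precision=1,suppress=True)
w=snap('wrist');pickle.dump(w,open('w3.pkl','wb'));save(w,'w3');s=r.sense();print(s['time'],s['tool_pos'],s['tcp_rot'])
for q in blobs(w,(20,120,90),(32,255,255),(0,0,512,384),100): 
    print(q[:2],axis(q[2]),[tri(w,q[0],d,c) for d,c in((a,(158.6,170.7)),(b,(212.6,164.8)))])
    C=cloud(w)[q[2]];print(np.nanmedian(C,0),np.nanpercentile(C,[2,98],axis=0))
E
```

```text
8.1 [385.2 187.6 284. ] [-89.9   0.  102.9]
(array([270.1, 201.3]), np.int32(788)) (array([270.1, 201.3]), array([-0.1,  1. ]), array([272.2, 177.7]), array([267.6, 228.5])) [(array([406. , 208.3, 133.9]), np.float64(3.4347910361570575)), (array([402.9, 207.9, 138.4]), np.float64(0.5298585958682788))]
[396.6 205.7 156.8] [[376.2 196.6  11.1]
 [431.7 229.9 167.1]]
(array([  4.6, 317. ]), np.int32(405)) (array([  4.6, 317. ]), array([0., 1.]), array([  4.6, 296. ]), array([  4.7, 339. ])) [(array([378.5,  80.5, 289.6]), np.float64(92.08422876730079)), (array([449.9,  30.1, 223.4]), np.float64(87.53457792260691))]
[ 726.6 -131.9   12.8] [[ 692.1 -135.9    1.4]
 [ 755.3 -128.6   26.4]]
```

View pics/w3.png

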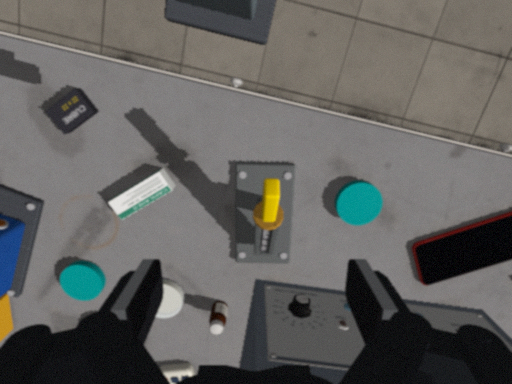

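The wrist view shows the rest aligned with the tool: holes at (241,175), (288,175), (242,254), (285,255); grip around (272,201).

```bash
python3 - <<'E'
from m import *
np.set_printoptions(precision=1,suppress=True)
w=pickle.load(open('w3.pkl','rb'));w1=pickle.load(open('w1.pkl','rb'))
print(onz(w,(271.5,201),140),onz(w,(273,183),168),tri(w,(271.5,201),w1,(272.5,170)))
q=[onz(w,p,10) for p in((241,175),(288,175),(285,255),(242,254))];print(q,np.mean(q,0))
for i,j in((0,3),(1,2)):
    v=q[j]-q[i];print(np.degrees(np.arctan2(v[1],v[0])))
rel([400,207,205],rpy([-90,0,103]))
E
```

```text
[401.5 208.8 140. ] [376.  202.4 168. ] (array([397.4, 207.3, 151.4]), np.float64(0.3441337015123701))
[array([419.8, 178.2,  10. ]), array([405.7, 239.2,  10. ]), array([523.3, 266. ,  10. ]), array([535.7, 204.7,  10. ])] [471.1 222.   10. ]
12.899667341660143
12.83886533090019
lin [0.052, 0.263, -0.063] tw [-0.001, -0.001, -0.001]
```

Emit:
move_arm(linear=[[0.05,0.1,-0.068],[0.05,0.2,-0.068],[0.05,0.27,-0.068],[0.05,0.28,-0.068],[0.05,0.28,-0.068]], twist=[[0,-0.001,0],[0,-0.001,0],[0,-0.001,0],[0,-0.001,0],[0,-0.001,0]], hand=[1,1,1,1,1])

```text
time: 8.52
tool_pos: [400.9, 205.0, 198.4]
tcp_rot: [-89.7, 0.1, 102.9]
ft_force: [-0.5, -0.5, -0.2]
finger_gap: 84.6
```

```bash
python3 - <<'E'
from m import *
np.set_printoptions(precision=1,suppress=True)
w=snap('wrist');pickle.dump(w,open('w4.pkl','wb'));s=r.sense();print(s['time'],s['tool_pos'],s['tcp_rot'])
for q in blobs(w,(20,120,90),(32,255,255),(150,50,400,300),100):
    A=axis(q[2]);print(q[:2],A[2:]);C=cloud(w)[q[2]]
    C=C[C[:,2]>110]; print('cloud',np.nanpercentile(C,[2,50,98],axis=0))
    hi=C[(C[:,2]>150)];print('upper part mean',hi.mean(0), 'y rng in tool x', np.percentile((hi-s['tool_pos'])@rpy(s['tcp_rot'])[:,0],[2,50,98]))
c=w['frame'][120:312,150:362,::-1];cv2.imwrite('pics/w4c.png',cv2.resize(c,None,fx=3,fy=3))
rel([401,206.5,122],rpy([-90,0,102.9]))
E
```

```text
8.5667 [401.9 205.6 200.3] [-89.9   0.1 102.9]
(array([257. , 217.1]), np.int32(1447)) (array([257.9, 186.8]), array([256. , 250.8]))
cloud [[376.1 196.9 115.5]
 [391.9 205.8 157.9]
 [430.  220.4 167.3]]
upper part mean [387.1 203.9 161.1] y rng in tool x [-4.7  1.9  8.4]
lin [0.004, 0.261, 0.002] tw [-0.002, -0.0, -0.001]
```

View pics/w4c.png

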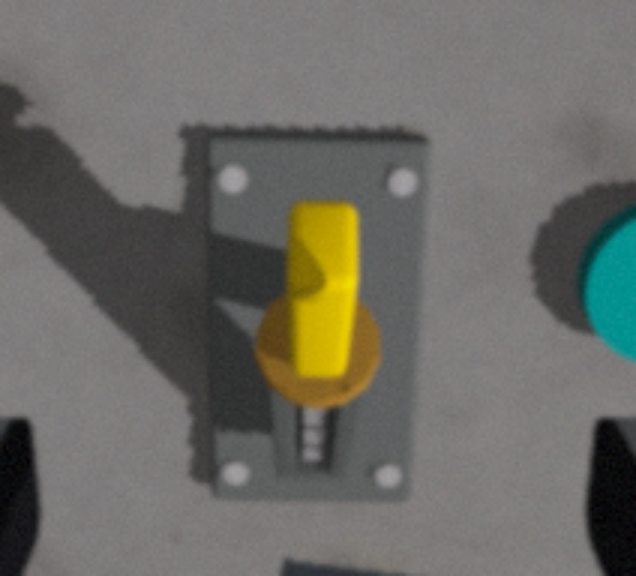

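The close view shows the yellow grip centred between the fingers, aligned with the jaws (about 2 mm to +x). Descend and grip.

Emit:
move_arm(linear=[[0.006,0.09,0],[0.006,0.18,0],[0.006,0.26,0],[0.006,0.262,0],[0.006,0.262,0],[0.006,0.262,0],[0.006,0.262,0],[0.006,0.262,0],[0.006,0.262,0],[0.006,0.262,0],[0.006,0.262,0],[0.006,0.262,0]], twist=[[0,0,0],[0,0,0],[0,0,0],[0,0,0],[0,0,0],[0,0,0],[0,0,0],[0,0,0],[0,0,0],[0,0,0],[0,0,0],[0,0,0]], hand=[1,1,1,1,-1,-1,-1,-1,-1,-1,-1,-1], force=60)

```text
time: 9.57
tool_pos: [402.0, 207.2, 122.7]
tcp_rot: [-89.9, 0.1, 102.9]
ft_force: [-1.9, -2.1, 6.8]
finger_gap: 13.5
```

```bash
python3 - <<'E'
from h import *
s=r.sense();print(s['time'],s['tool_pos'],s['tcp_rot'],s['ft_force'],s['finger_gap'])
rel([402,207,280])
E
```

```text
9.5667 [401.98336867 207.20196441 122.71958108] [-8.99430549e+01  8.24815613e-02  1.02888966e+02] [-1.87187311 -2.06178751  6.80328386] 13.45720292694369
lin [-0.001, -0.524, 0.001] tw [0.0, 0.0, 0.0]
```

Emit:
move_arm(linear=[[0,-0.05,0],[0,-0.12,0],[0,-0.22,0],[0,-0.34,0],[0,-0.46,0],[0,-0.53,0],[0,-0.53,0],[0,-0.53,0]], twist=[[0,0,0],[0,0,0],[0,0,0],[0,0,0],[0,0,0],[0,0,0],[0,0,0],[0,0,0]], hand=[-1,-1,-1,-1,-1,-1,-1,-1])

```text
time: 10.23
tool_pos: [402.7, 207.8, 283.0]
tcp_rot: [-90.1, 0.1, 102.9]
ft_force: [-0.1, 0.9, -0.9]
finger_gap: 13.1
```

```bash
python3 - <<'E'
from m import *
np.set_printoptions(precision=1,suppress=True)
s=r.sense();print(s['time'],s['tool_pos'],s['tcp_rot'],s['ft_force'],s['finger_gap'])
w=snap('wrist');pickle.dump(w,open('w5.pkl','wb'));save(w,'w5')
sd=snap('side');pickle.dump(sd,open('s5.pkl','wb'));save(sd,'s5')
sc=snap('scene');pickle.dump(sc,open('c5.pkl','wb'));save(sc,'c5')
x=np.hstack([w['frame'][100:384,100:412],sd['frame'][60:202,150:306].repeat(2,0).repeat(2,1)]);cv2.imwrite('pics/m5.png',x[...,::-1]);print(x.shape)
E
```

```text
10.2333 [402.7 207.8 283. ] [-90.1   0.1 102.9] [-0.1  0.9 -0.9] 13.129983164871186
(284, 624, 3)
```

View pics/m5.png

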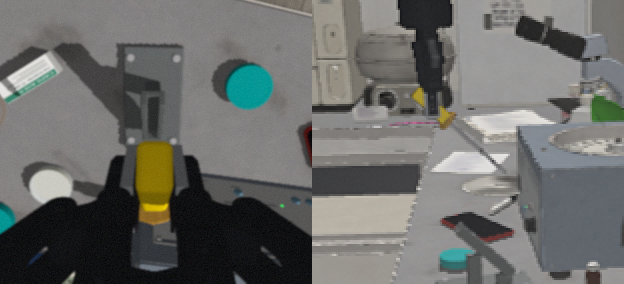

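Wrist and side views show the rod held by its grip at about 45°, clear of the rest. Numerically check its slope via difference with the initial frames.

```bash
python3 - <<'E'
from m import *
np.set_printoptions(precision=1,suppress=True)
sd=pickle.load(open('s5.pkl','rb'));sc=pickle.load(open('c5.pkl','rb'))
yaw=np.radians(12.9);d=np.array([np.cos(yaw),np.sin(yaw),-1])/2**.5
g=np.array([402.7,207.8,302.])
def prj(D,X): p=np.array(D['intrinsics'])@(D['Rw'].T@(X-D['c']));return p[:2]/p[2]
L={}
for n,D,D0 in(('side',sd,b),('scene',sc,a)):
    pc,pt=prj(D,g+36*d),prj(D,g+156*d);print(n,'pred grip,collar,tip',prj(D,g),pc,pt)
    df=np.abs(D['frame'].astype(int)-D0['frame']).sum(2)
    # sample across predicted line
    u=(pt-pc)/np.linalg.norm(pt-pc);nn=np.array([-u[1],u[0]]);pts=[]
    Ln=np.linalg.norm(pt-pc)
    for t in np.arange(5,Ln+8,3):
        k=np.arange(-8,8.1,.5);q=pc+t*u+k[:,None]*nn
        v=cv2.remap(df.astype(np.float32),q[:,0].astype(np.float32)[None],q[:,1].astype(np.float32)[None],1)[0]
        print(' t%.0f peak %.0f off %.1f'%(t/Ln*120,v.max(),k[v.argmax()] if v.max()<40 else (k*np.clip(v-.4*v.max(),0,None)).sum()/np.clip(v-.4*v.max(),0,None).sum()),end=';')
    print('\n px/mm',Ln/120)
E
```

```text
side pred grip,collar,tip [209.2 110.9] [218.3 119.1] [247.  144.9]
 t16 peak 75 off 1.3; t25 peak 77 off 1.2; t34 peak 81 off 1.4; t44 peak 82 off 1.5; t53 peak 85 off 1.2; t62 peak 89 off 1.1; t72 peak 205 off 1.5; t81 peak 291 off 1.1; t90 peak 296 off 1.2; t100 peak 288 off 1.3; t109 peak 91 off 1.0; t118 peak 82 off 1.2; t128 peak 8 off 7.5; t137 peak 7 off 5.5;
 px/mm 0.3207816156316871
scene pred grip,collar,tip [147.3 120.2] [156.3 124.2] [182.5 135.7]
 t21 peak 89 off 2.0; t34 peak 51 off 2.0; t46 peak 48 off 2.0; t59 peak 37 off 2.5; t71 peak 64 off 1.9; t84 peak 52 off 2.0; t96 peak 58 off 2.1; t109 peak 48 off 1.9; t122 peak 16 off -7.5; t134 peak 18 off 5.5; t147 peak 17 off -0.5;
 px/mm 0.238674599846333
```

```bash
python3 - <<'E'
from h import *
rel([386.4,-120.3,222.4],rpy([-90,0,78.8]))
E
```

```text
lin [-1.053, 0.194, 0.291] tw [-0.002, 0.268, -0.002]
```

Emit:
move_arm(linear=[[-0.1,0,0.02],[-0.2,0,0.05],[-0.3,0.02,0.08],[-0.4,0.04,0.1],[-0.5,0.06,0.13],[-0.6,0.08,0.16],[-0.7,0.1,0.19],[-0.8,0.12,0.22],[-0.9,0.14,0.25],[-1,0.16,0.27],[-1,0.16,0.28],[-1,0.16,0.28]], twist=[[0,0.03,0],[0,0.06,0],[0,0.09,0],[0,0.12,0],[0,0.15,0],[0,0.18,0],[0,0.21,0],[0,0.24,0],[0,0.268,0],[0,0.268,0],[0,0.268,0],[0,0.268,0]], hand=[-1,-1,-1,-1,-1,-1,-1,-1,-1,-1,-1,-1], force=100)

```text
time: 11.38
tool_pos: [384.5, -105.0, 230.3]
tcp_rot: [-89.6, 0.1, 78.6]
ft_force: [0.7, 0.6, -0.1]
finger_gap: 12.2
```

```bash
python3 - <<'E'
from h import *
s=r.sense();print(s['tool_pos'],s['tcp_rot'])
rel([386.4,-120.3,222.4],rpy([-90,0,78.8]))
E
```

```text
[ 384.46022433 -104.97468574  230.34856604] [-89.57266323   0.14940424  78.57487646]
lin [-0.049, 0.026, -0.017] tw [-0.005, -0.003, -0.002]
```

Emit:
move_arm(linear=[[-0.049,0.026,-0.017],[-0.049,0.026,-0.017],[-0.049,0.026,-0.017],[-0.049,0.026,-0.017]], twist=[[-0.005,-0.003,-0.002],[-0.005,-0.003,-0.002],[-0.005,-0.003,-0.002],[-0.005,-0.003,-0.002]], hand=[-1,-1,-1,-1])

```text
time: 11.72
tool_pos: [386.4, -119.3, 222.3]
tcp_rot: [-90.0, -0.1, 78.9]
ft_force: [0.8, 0.6, -0.7]
finger_gap: 12.6
```

```bash
python3 - <<'E'
from m import *
np.set_printoptions(precision=1,suppress=True)
s=r.sense();print(s['time'],s['tool_pos'],s['tcp_rot'],s['ft_force'],s['finger_gap'])
D={n:snap(n) for n in('scene','side','wrist')};pickle.dump(D,open('D6.pkl','wb'))
def prj(D,X): p=np.array(D['intrinsics'])@(D['Rw'].T@(X-D['c']));return p[:2]/p[2]
M=np.array([508,-144.3,115]);d=np.array([.694,-.137,-.707])
for n in D: print(n,'mouth',prj(D[n],M),'tip',prj(D[n],M-20*d),'collar',prj(D[n],M-140*d))
c=D['scene']['frame'][180:280,230:330];e=D['side']['frame'][160:260,190:290];f=D['wrist']['frame'][184:384,156:356]
x=np.hstack([cv2.resize(c,(400,400),interpolation=3),cv2.resize(e,(400,400),interpolation=3)])
cv2.imwrite('pics/m6.png',x[...,::-1]);cv2.imwrite('pics/w6.png',cv2.resize(f,(600,600))[...,::-1])
E
```

```text
11.7167 [ 386.4 -119.3  222.3] [-90.   -0.1  78.9] [ 0.8  0.6 -0.7] 12.645556043177663
scene mouth [272.  231.8] tip [267.3 230.2] collar [236.  219.2]
side mouth [251.3 220. ] tip [245. 214.] collar [206.  177.1]
wrist mouth [252.4 316.2] tip [252.3 314.1] collar [251.6 291.9]
```

View pics/m6.png

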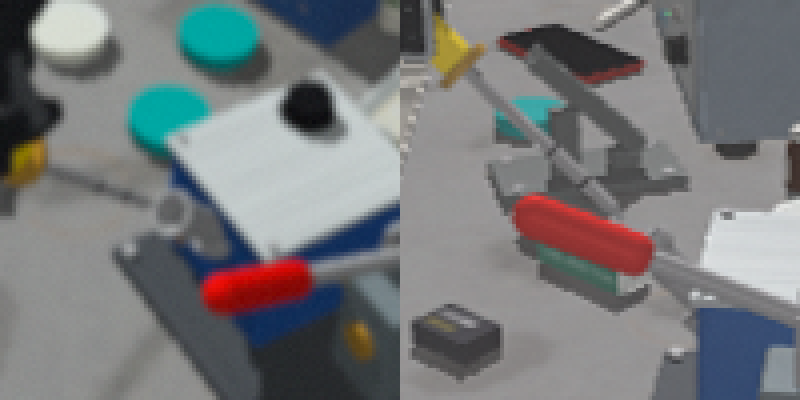

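The scene crop shows the bar pointing into the mouth (tip about (158,200), ring centre (172,213)); the side crop shows the bar tip at (617,210) heading to the mouth just behind the red handle. Quantify both.

```bash
python3 - <<'E'
from m import *
np.set_printoptions(precision=2,suppress=True)
D=pickle.load(open('D6.pkl','rb'))
def prj(D,X): p=np.array(D['intrinsics'])@(D['Rw'].T@(X-D['c']));return p[:2]/p[2]
M=np.array([508,-144.3,115]);d=np.array([.694,-.137,-.707])
ah=np.array([.981,-.194,0]);lat=np.array([.194,.981,0]);n=np.array([ah[0]*.707,ah[1]*.707,.707]) # n: perp up/forward
for nm,D0 in(('scene',a),('side',b)):
    I=D[nm];pc,pt=prj(I,M-140*d),prj(I,M-20*d);u=(pt-pc)/np.linalg.norm(pt-pc);nn=np.array([-u[1],u[0]])
    df=np.abs(I['frame'].astype(int)-D0['frame']).sum(2).astype(np.float32);T=[];O=[]
    for t in np.linspace(.1,.97,22):
        k=np.arange(-6,6.1,.25);q=(pc+(pt-pc)*t+k[:,None]*nn).astype(np.float32)
        v=cv2.remap(df,q[None,:,0],q[None,:,1],1)[0];w=np.clip(v-.4*v.max(),0,None)
        T.append(t);O.append((k*w).sum()/w.sum())
    O=np.array(O);med=np.median(O);ok=abs(O-med)<1;f=np.polyfit(np.array(T)[ok],O[ok],1)
    print(nm,O,'fit at collar %.2f tip %.2f mouth %.2f'%(f[1],f[0]+f[1],f[0]*7/6+f[1]))
    for L,v in(('lat',lat),('n',n)): print('  px per mm',L,(prj(I,M+v*5)-prj(I,M-v*5))@nn/10)
# ring centre in scene (initial frame, ellipse of bright ring)
print('mouth obs scene off nn:',end='')
I=D['scene'];pc,pt=prj(I,M-140*d),prj(I,M-20*d);u=(pt-pc)/np.linalg.norm(pt-pc);nn=np.array([-u[1],u[0]])
for z in ((230+172/4,180+213/4),(272.9,233.3)): print((np.array(z)-prj(I,M))@nn,(np.array(z)-prj(I,M))@u)
E
```

```text
scene [0.49 0.36 0.7  0.59 0.53 0.75 0.43 0.3  0.39 0.7  0.69 0.88 0.63 0.72
 0.89 0.99 0.87 0.72 0.54 0.58 0.6  0.54] fit at collar 0.51 tip 0.74 mouth 0.78
  px per mm lat -0.18600503604309496
  px per mm n -0.36526822285275723
side [ 0.23  0.24  0.38  0.37 -0.18 -0.11 -0.35 -0.78 -1.06 -0.09 -1.34  0.15
 -0.95 -0.92 -0.82  0.3  -0.2  -0.85 -0.86 -0.84 -0.78 -0.14] fit at collar 0.18 tip -0.80 mouth -0.96
  px per mm lat -0.1852631105057014
  px per mm n -0.40216818427849177
mouth obs scene off nn:0.9964072752423313 1.4494385576510218
1.0767916282010517 1.3717316995276003
```

Rod line and mouth agree within about 1 mm in the scene view. Insert the first 45 mm gently.

Emit:
move_arm(linear=[[0,0.025,-0.02],[0,0.048,-0.043],[0,0.07,-0.065],[0,0.09,-0.085],[0,0.108,-0.103],[0,0.108,-0.103]], twist=[[0,0,0],[0,0,0],[0,0,0],[0,0,0],[0,0,0],[0,0,0]], hand=[-1,-1,-1,-1,-1,-1])

```text
time: 12.37
tool_pos: [417.2, -125.4, 188.6]
tcp_rot: [-89.9, -0.1, 78.9]
ft_force: [0.6, 1.3, -0.5]
finger_gap: 12.4
```

```bash
python3 - <<'E'
from m import *
np.set_printoptions(precision=2,suppress=True)
s=r.sense();print(s['time'],s['tool_pos'],s['tcp_rot'],s['ft_force'],s['wrist_torque'],s['finger_gap'])
D=dict(scene=snap('scene'));pickle.dump(D,open('D7.pkl','wb'))
c=D['scene']['frame'][180:280,230:330];cv2.imwrite('pics/m7.png',cv2.resize(c,(600,600),interpolation=3)[...,::-1])
E
```

```text
12.3667 [ 417.19 -125.38  188.62] [-89.9   -0.07  78.92] [ 0.64  1.31 -0.48] [-0.02 -0.02 -0.02] 12.357051642885581
```

Emit:
move_arm(linear=[[0,0.024,-0.024],[0,0.048,-0.048],[0,0.072,-0.072],[0,0.096,-0.096],[0,0.12,-0.12],[0,0.12,-0.12]], twist=[[0,0,0],[0,0,0],[0,0,0],[0,0,0],[0,0,0],[0,0,0]], hand=[-1,-1,-1,-1,-1,-1])

```text
time: 12.92
tool_pos: [452.4, -132.4, 152.2]
tcp_rot: [-89.9, -0.1, 78.9]
ft_force: [1.3, -1.4, -1.2]
finger_gap: 12.8
```

```bash
python3 - <<'E'
from m import *
np.set_printoptions(precision=2,suppress=True)
s=r.sense();print(s['time'],s['tool_pos'],s['tcp_rot'],s['ft_force'],s['wrist_torque'],s['finger_gap'])
E
```

```text
12.9167 [ 452.43 -132.4   152.24] [-89.86  -0.07  78.91] [ 1.32 -1.39 -1.23] [-0.34 -0.31 -0.14] 12.82370101016409
```

Emit:
move_arm(linear=[[0,0.02,-0.02],[0,0.04,-0.04],[0,0.06,-0.06],[0,0.075,-0.075],[0,0.075,-0.075]], twist=[[0,0,0],[0,0,0],[0,0,0],[0,0,0],[0,0,0]], hand=[-1,-1,-1,-1,-1])

```text
time: 13.33
tool_pos: [475.0, -137.0, 129.1]
tcp_rot: [-89.9, -0.1, 78.9]
ft_force: [2.7, -2.3, -1.4]
finger_gap: 12.7
```

```bash
python3 - <<'E'
from m import *
np.set_printoptions(precision=2,suppress=True)
s=r.sense();print(s['time'],s['tool_pos'],s['tcp_rot'],s['ft_force'],s['wrist_torque'],s['finger_gap'])
E
```

```text
13.3333 [ 475.04 -137.    129.07] [-89.87  -0.05  78.91] [ 2.74 -2.33 -1.38] [-0.39 -0.36 -0.11] 12.697973919626515
```

Emit:
move_arm(linear=[[0,0.007,-0.007],[0,0.014,-0.014],[0,0.018,-0.018],[0,0.018,-0.018]], twist=[[0,0,0],[0,0,0],[0,0,0],[0,0,0]], hand=[-1,-1,-1,-1])

```text
time: 13.67
tool_pos: [480.5, -138.2, 123.6]
tcp_rot: [-89.9, -0.0, 78.9]
ft_force: [1.1, -1.4, -0.1]
finger_gap: 12.3
```

Emit:
move_arm(linear=[[0,0.004,-0.004],[0,0.008,-0.008],[0,0.008,-0.008]], twist=[[0,0,0],[0,0,0],[0,0,0]], hand=[-1,-1,-1])

```text
time: 13.92
tool_pos: [481.8, -138.5, 122.5]
tcp_rot: [-89.7, -0.0, 78.9]
ft_force: [-13.4, 2.2, 16.8]
finger_gap: 12.6
```

Axial force of about 21 N after 141 mm of travel (140 predicted): seated. Hold and check.

Emit:
move_arm(linear=[[0,0.001,-0.001],[0,0.001,-0.001],[0,0.001,-0.001],[0,0.001,-0.001],[0,0.001,-0.001],[0,0.001,-0.001]], twist=[[0,0,0],[0,0,0],[0,0,0],[0,0,0],[0,0,0],[0,0,0]], hand=[-1,-1,-1,-1,-1,-1])

```text
time: 14.42
tool_pos: [481.9, -138.5, 122.7]
tcp_rot: [-89.7, -0.0, 78.9]
ft_force: [-5.6, 0.4, 7.7]
finger_gap: 12.2
```

```bash
python3 - <<'E'
from m import *
s=r.sense();print(s['time'],s['tool_pos'],s['ft_force'],s['wrist_torque'])
A=snap('scene')['frame'][190:270,235:315];B=snap('side')['frame'][170:250,210:290]
x=np.hstack([cv2.resize(q,(400,400),interpolation=3) for q in(A,B)]);cv2.imwrite('pics/m8.png',x[...,::-1])
E
```

```text
14.4167 [ 481.91282921 -138.48807023  122.6903247 ] [-5.56312638  0.43659107  7.69421014] [0.14006721 0.74488283 0.06709382]
```

View pics/m8.png

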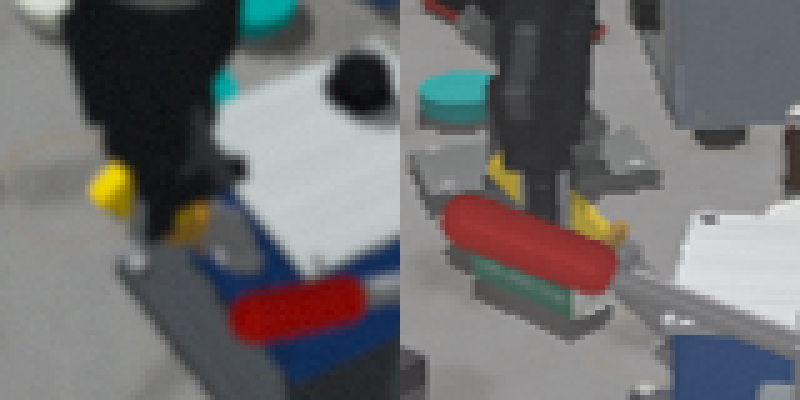

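Both views show the brass collar sitting on the mouth. Draw it out along the tube.

Emit:
move_arm(linear=[[0,-0.03,0.03],[0,-0.07,0.07],[0,-0.12,0.12],[0,-0.17,0.17],[0,-0.22,0.22],[0,-0.27,0.27],[0,-0.32,0.32],[0,-0.36,0.36],[0,-0.4,0.38],[0,-0.46,0.38],[0,-0.5,0.38],[0,-0.5,0.38]], twist=[[0,0,0],[0,0,0],[0,0,0],[0,0,0],[0,0,0],[0,0,0],[0,0,0],[0,0,0],[0,0,0],[0,0,0],[0,0,0],[0,0,0]], hand=[-1,-1,-1,-1,-1,-1,-1,-1,-1,-1,-1,-1])

```text
time: 15.52
tool_pos: [372.0, -117.2, 276.0]
tcp_rot: [-90.0, 0.0, 78.9]
ft_force: [0.3, -1.0, -0.7]
finger_gap: 12.5
```

```bash
python3 - <<'E'
from m import *
np.set_printoptions(precision=3,suppress=True)
s=r.sense();print(s['time'],s['tool_pos'],s['tcp_rot'],s['ft_force'],s['joint_pos'])
# final: heading psi, tool tilted so approach = forward-down 45 deg
dish=np.array([636.2,103.9])
psi=np.radians(5)
h=np.array([np.cos(psi),np.sin(psi),0]);x=np.array([-h[1],h[0],0]);y=(h-[0,0,1])/2**.5;z=np.cross(x,y)
R=np.c_[x,y,z];up=np.array([0,0,1.])
# rod in tool: grip centre = TCP -19*y_tool approx (see pick: TCP+17.3 up, +0.5 fwd); tip = +156*h
tip=np.array([*dish,110.]);tcp=tip-156*h+17.3*y  ; print(tcp,Ro.from_matrix(R).as_euler('xyz',degrees=True))
rel(tcp+[0,0,130],R)
E
```

```text
15.5167 [ 371.975 -117.248  276.034] [-89.974   0.02   78.926] [ 0.267 -1.041 -0.683] [ -25.015  -27.425  111.576   -0.025   95.87  -103.943]
[492.98   91.37   97.767] [-135.    0.   95.]
lin [0.76, 0.161, -0.262] tw [-0.497, -0.169, -0.07]
```

Emit:
move_arm(linear=[[0.1,0.02,-0.03],[0.2,0.04,-0.06],[0.3,0.06,-0.1],[0.4,0.08,-0.14],[0.5,0.1,-0.17],[0.6,0.12,-0.2],[0.7,0.14,-0.24],[0.76,0.16,-0.26],[0.76,0.16,-0.26],[0.76,0.16,-0.26],[0.76,0.16,-0.26],[0.76,0.16,-0.26]], twist=[[-0.07,-0.023,-0.01],[-0.14,-0.046,-0.02],[-0.21,-0.07,-0.03],[-0.28,-0.093,-0.04],[-0.35,-0.117,-0.05],[-0.42,-0.14,-0.06],[-0.497,-0.169,-0.07],[-0.497,-0.169,-0.07],[-0.497,-0.169,-0.07],[-0.497,-0.169,-0.07],[-0.497,-0.169,-0.07],[-0.497,-0.169,-0.07]], hand=[-1,-1,-1,-1,-1,-1,-1,-1,-1,-1,-1,-1])

```text
time: 16.52
tool_pos: [513.8, 96.8, 226.5]
tcp_rot: [-134.3, 0.2, 94.7]
ft_force: [-0.4, -0.8, -1.4]
finger_gap: 12.5
```

```bash
python3 - <<'E'
from m import *
np.set_printoptions(precision=3,suppress=True)
s=r.sense();print(s['time'],s['tool_pos'],s['tcp_rot'],s['ft_force'],s['joint_pos'])
rel([493,91.4,100],rpy([-135,0,95]))
E
```

```text
16.5167 [513.818  96.78  226.512] [-134.289    0.201   94.716] [-0.414 -0.776 -1.358] [  5.562 -51.097 141.165  -1.026  45.653 -88.817]
lin [-0.011, 0.253, 0.345] tw [-0.008, -0.001, -0.004]
```

Joints 2 and 3 are at their limits at this heading; a heading of about 40° puts the wrist further out. Recompute.

```bash
cat > fin.py <<'E'
from m import *
def fin(deg,zt,dish=(636.2,103.9)):
    psi=np.radians(deg);h=np.array([np.cos(psi),np.sin(psi),0]);x=np.array([-h[1],h[0],0]);y=(h-[0,0,1])/2**.5
    tcp=np.array([*dish,zt])-156*h+17.3*y
    print(tcp.round(1));rel(tcp,rpy([-135,0,90+deg]))
E
python3 -c "
from fin import *
fin(40,220);fin(40,110)"
```

```text
[526.1  11.5 207.8]
lin [-0.286, 0.058, 0.032] tw [-0.008, -0.277, -0.277]
[526.1  11.5  97.8]
lin [-0.285, 0.32, 0.288] tw [-0.008, -0.277, -0.277]
```

Emit:
move_arm(linear=[[-0.05,0.01,0.005],[-0.1,0.02,0.01],[-0.15,0.03,0.015],[-0.2,0.04,0.02],[-0.24,0.05,0.026],[-0.285,0.058,0.032],[-0.285,0.058,0.032],[-0.285,0.058,0.032],[-0.285,0.058,0.032],[-0.285,0.058,0.032]], twist=[[-0.001,-0.046,-0.046],[-0.002,-0.092,-0.092],[-0.004,-0.138,-0.138],[-0.005,-0.184,-0.184],[-0.007,-0.23,-0.23],[-0.008,-0.277,-0.277],[-0.008,-0.277,-0.277],[-0.008,-0.277,-0.277],[-0.008,-0.277,-0.277],[-0.008,-0.277,-0.277]], hand=[-1,-1,-1,-1,-1,-1,-1,-1,-1,-1])

```text
time: 17.35
tool_pos: [521.4, 91.4, 247.6]
tcp_rot: [-131.5, 0.3, 125.4]
ft_force: [-0.2, -0.3, -0.6]
finger_gap: 12.7
```

```bash
python3 -c "
from fin import *
np.set_printoptions(precision=2,suppress=True)
s=r.sense();print(s['time'],s['tool_pos'],s['tcp_rot'],s['joint_pos'],s['finger_gap'])
fin(40,110)
x=np.hstack([cv2.resize(snap(n)['frame'][y:y+150,u:u+150],(400,400),interpolation=3) for n,u,y in(('scene',160,90),('side',190,100))]);cv2.imwrite('pics/m9.png',x[...,::-1])"
```

```text
17.35 [521.37  91.37 247.57] [-131.55    0.34  125.35] [ -17.35  -38.    130.78   35.8    63.82 -152.27] 12.748836299617455
[526.1  11.5  97.8]
lin [-0.223, 0.281, 0.438] tw [-0.038, -0.035, -0.038]
```

View pics/m9.png

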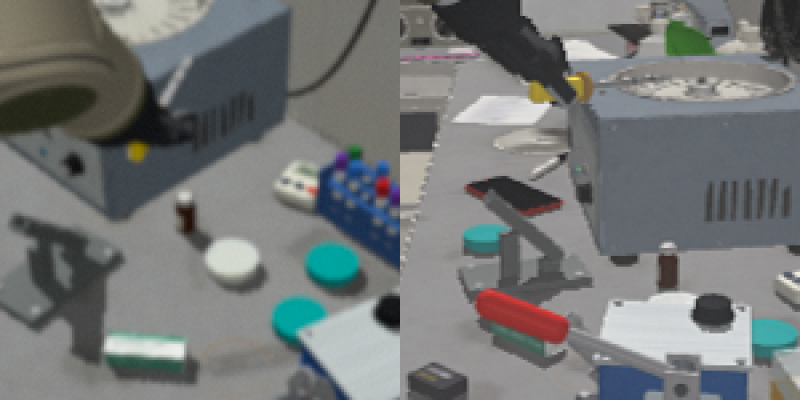

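The views show the rod held nearly level above the dish area, but j6 reached its limit at this heading. Fit a quick kinematic model from the logged poses to choose a feasible final heading.

```bash
cat > kin.py <<'E'
from h import *
from scipy.optimize import least_squares
D=[([59.1041,7.5085,85.3224,0.0032,87.2619,-4.893],[262.76,538.87,230.38],[-89.989,.092,63.997]),
([4.095,-23.693,106.796,.2355,97.757,-99.153],[398.2,81.33,296.63],[-89.188,-.368,103.276]),
([-25.015,-27.425,111.576,-.025,95.87,-103.943],[371.975,-117.248,276.034],[-89.974,.02,78.926]),
([5.562,-51.097,141.165,-1.026,45.653,-88.817],[513.818,96.78,226.512],[-134.289,.201,94.716]),
([-17.35,-38.,130.78,35.8,63.82,-152.27],[521.37,91.37,247.57],[-131.55,.34,125.35])]
Z=lambda a:Ro.from_euler('z',a,degrees=True).as_matrix()
Y=lambda a:Ro.from_euler('y',a,degrees=True).as_matrix()
# last frame: z is approach -> tool axes (x jaw, y approach, z)
def fk(q,p,s4,s6):
    a1,d1,L2,L3,LT,e,lat,c,o=p
    A=Z(q[0]);B=A@Y(q[1]);C=A@Y(q[1]+q[2]);F=C@Z(s4*q[3])@Y(q[4])
    G=F@Z(s6*q[5]+c)
    t=A@[a1,lat,d1]+B@[0,0,L2]+C@[e,0,L3]+F@[0,o,LT]
    return t,G@np.array([[1,0,0],[0,0,-1],[0,1,0.]]).T if 0 else np.c_[G[:,0],G[:,2],-G[:,1]]
def res(p,s4,s6):
    o=[]
    for q,t,a in D:
        T,R=fk(q,p,s4,s6);o+=list(T-t)+list(100*(R-rpy(a)).ravel())
    return np.array(o)
best=None
for s4 in(1,-1):
  for s6 in(1,-1):
    for c in(0,90,180,-90):
      f=least_squares(res,[0,400,400,400,250,0,50,c,0],args=(s4,s6))
      if best is None or f.cost<best[0]: best=(f.cost,f.x,s4,s6)
LO=np.array([-169,-50.5,2,-76,.5,-151.5]);HI=np.array([169,129,142.5,256,156,151.5])
def ik(tcp,R,q0):
    _,p,s4,s6=best
    def g(q):
        T,Rr=fk(q,p,s4,s6);return np.r_[T-tcp,150*(Rr-R).ravel()]
    f=least_squares(g,np.clip(q0,LO+.1,HI-.1),bounds=(LO,HI));T,Rr=fk(f.x,p,s4,s6)
    return f.x,np.linalg.norm(T-tcp),np.degrees(Ro.from_matrix(Rr.T@R).magnitude())
E
cat > t.py <<'E'
from kin import *
np.set_printoptions(precision=1,suppress=True)
print(best[0],best[1],best[2:]);print(np.abs(res(best[1],*best[2:])).max())
for zt in(100,130,170):
  for tilt in(0,9):
    for deg in range(-40,41,10):
        psi=np.radians(deg);h=np.array([np.cos(psi),np.sin(psi),0]);R=rpy([-135+tilt,0,90+deg])
        # rod dir in tool: (y - z)/sqrt2 -> h when tilt=0
        rd=R@(np.array([0,1,-1])/2**.5)
        tcp=np.array([636.2,103.9,zt])-156*rd+17.3*R[:,1]
        q,e,ang=min((ik(tcp,R,q0) for q0 in(D[3][0],D[4][0])),key=lambda k:k[1]+k[2])
        if e<12 and ang<6: print(zt,tilt,deg,tcp,'q',q,'err %.1f %.1f'%(e,ang), 'rod z',rd[2].round(2))
E
python3 t.py
```

```text
0.0004471025872085193 [   0.   318.   369.1  553.4  364.8   61.5   51.2 -180.    -0. ] (1, 1)
0.013345111666362985
100 0 -40 [526.1 196.3  87.8] q [ 41.8   6.9 114.2 -51.7  63.1  18.2] err 0.0 0.0 rod z -0.0
100 0 -30 [511.7 175.8  87.8] q [ 39.6  -3.7 125.1 -54.4  54.6  11.1] err 0.0 0.0 rod z -0.0
100 0 -20 [501.1 153.1  87.8] q [ 34.7 -15.8 135.4 -54.5  45.1  -0.4] err 0.0 0.0 rod z -0.0
100 0 -10 [494.6 128.9  87.8] q [ 26.8 -26.5 142.5 -46.7  36.6 -21. ] err 3.9 1.7 rod z -0.0
100 9 -40 [526.  196.4 110.4] q [ 36.8   1.5 112.6 -39.9  63.1   4.5] err 0.0 0.0 rod z -0.16
100 9 -30 [511.6 175.9 110.4] q [ 34.2  -8.4 122.  -39.6  56.1  -6.1] err 0.0 0.0 rod z -0.16
100 9 -20 [501.  153.1 110.4] q [ 29.3 -18.9 130.6 -36.1  49.  -21.2] err 0.0 0.0 rod z -0.16
100 9 -10 [494.5 128.9 110.4] q [ 21.4 -29.3 137.9 -26.8  42.9 -43.4] err 0.0 0.0 rod z -0.16
100 9 0 [492.3 103.9 110.4] q [ 10.7 -37.2 142.5  -9.9  39.9 -73.7] err 0.6 0.3 rod z -0.16
100 9 10 [494.5  78.9 110.4] q [  -1.6  -38.2  142.5    9.8   42.2 -106.9] err 3.3 1.5 rod z -0.16
100 9 20 [501.   54.7 110.4] q [ -13.4  -36.7 
[... 1915 characters left out ...]
-1. ] err 0.0 0.0 rod z -0.16
170 9 -30 [511.6 175.9 180.4] q [ 34.2 -14.3 119.  -36.4  63.  -12.4] err 0.0 0.0 rod z -0.16
170 9 -20 [501.  153.1 180.4] q [ 29.3 -25.  127.2 -32.1  56.9 -27.9] err 0.0 0.0 rod z -0.16
170 9 -10 [494.5 128.9 180.4] q [ 21.4 -35.4 134.  -22.9  51.9 -49.1] err 0.0 0.0 rod z -0.16
170 9 0 [492.3 103.9 180.4] q [ 10.6 -43.4 138.5  -8.1  49.6 -76.1] err 0.0 0.0 rod z -0.16
170 9 10 [494.5  78.9 180.4] q [  -1.9  -46.2  140.     9.    51.1 -105.4] err 0.0 0.0 rod z -0.16
170 9 20 [501.   54.7 180.4] q [ -13.4  -42.5  138.    23.1   55.5 -131.7] err 0.0 0.0 rod z -0.16
170 9 30 [511.6  31.9 180.4] q [ -21.2  -34.1  133.    31.2   60.6 -151.5] err 0.7 0.5 rod z -0.16
```

```bash
cat > t2.py <<'E'
from kin import *
from m import a,onz
import sys
np.set_printoptions(precision=1,suppress=True)
print('centrifuge corner',onz(a,(205,170),0),onz(a,(256,150),20))
def pose(deg,tilt,zt,dx=0):
    R=rpy([-135+tilt,0,90+deg]);rd=R@(np.array([0,1,-1])/2**.5)
    tcp=np.array([636.2+dx,103.9,zt])-156*rd+17.3*R[:,1]
    q,e,g=min((ik(tcp,R,q0) for q0 in(D[3][0],D[4][0])),key=lambda k:k[1]+k[2]);print(deg,tilt,zt,tcp,q,'err %.1f %.1f'%(e,g));rel(tcp,R)
pose(15,18,190);pose(0,16,190);pose(-15,5,190);pose(-15,5,125);pose(-15,4,110)
E
python3 t2.py
```

```text
centrifuge corner [593.9 259.    0. ] [776.1 212.2  20. ]
15 18 190 [500.5  67.5 222.8] [  -4.5  -35.6  126.5    9.7   63.8 -111.8] err 0.0 0.0
lin [-0.031, -0.008, 0.133] tw [0.161, 0.191, 0.126]
0 16 190 [494.6 103.9 217.9] [  9.3 -36.8 128.4  -5.2  59.9 -79.2] err 0.0 0.0
lin [0.079, 0.04, 0.103] tw [0.137, 0.325, 0.226]
-15 5 190 [496.8 141.2 190.3] [ 28.  -32.9 133.  -33.2  53.3 -33.1] err 0.0 0.0
lin [0.177, 0.16, 0.105] tw [0.018, 0.427, 0.364]
-15 5 125 [496.8 141.2 125.3] [ 28.  -27.1 136.5 -37.8  45.8 -26.1] err 0.0 0.0
lin [0.178, 0.322, 0.248] tw [0.018, 0.427, 0.364]
-15 4 110 [496.8 141.2 107.8] [ 28.6 -25.2 137.7 -41.3  43.3 -21.7] err 0.0 0.0
lin [0.178, 0.366, 0.287] tw [0.008, 0.424, 0.368]
```

Emit:
move_arm(linear=[[-0.015,0,0.06],[-0.031,-0.008,0.133],[-0.031,-0.008,0.133],[-0.031,-0.008,0.133],[0.02,0.015,0.12],[0.079,0.04,0.103],[0.079,0.04,0.103],[0.12,0.1,0.104],[0.177,0.16,0.105],[0.177,0.16,0.105],[0.177,0.16,0.105],[0.177,0.16,0.105]], twist=[[0.05,0.06,0.04],[0.1,0.12,0.08],[0.161,0.191,0.126],[0.161,0.191,0.126],[0.15,0.26,0.18],[0.137,0.325,0.226],[0.137,0.325,0.226],[0.08,0.38,0.3],[0.018,0.427,0.364],[0.018,0.427,0.364],[0.018,0.427,0.364],[0.018,0.427,0.364]], hand=[-1,-1,-1,-1,-1,-1,-1,-1,-1,-1,-1,-1])

```text
time: 18.45
tool_pos: [495.1, 142.7, 188.6]
tcp_rot: [-130.1, -0.1, 75.0]
ft_force: [0.1, 0.4, -1.1]
finger_gap: 12.5
```

```bash
python3 -c "
from t2 import *
s=r.sense();print(s['time'],s['tool_pos'],s['tcp_rot'],s['joint_pos'],s['ft_force'])"|tail -5
```

```text
-15 5 125 [496.8 141.2 125.3] [ 28.  -27.1 136.5 -37.8  45.8 -26.1] err 0.0 0.0
lin [-0.003, 0.166, 0.131] tw [0.001, -0.0, 0.001]
-15 4 110 [496.8 141.2 107.8] [ 28.6 -25.2 137.7 -41.3  43.3 -21.7] err 0.0 0.0
lin [-0.004, 0.21, 0.168] tw [-0.01, -0.0, 0.001]
18.45 [495.1 142.7 188.6] [-130.1   -0.1   75. ] [ 28.4 -33.  133.4 -33.5  53.2 -32.5] [ 0.1  0.4 -1.1]
```

Emit:
move_arm(linear=[[0,0.05,0.04],[0,0.1,0.08],[-0.003,0.15,0.12],[-0.003,0.18,0.142],[-0.003,0.18,0.142],[-0.003,0.18,0.142],[-0.003,0.18,0.142],[-0.003,0.18,0.142],[-0.003,0.18,0.142]], twist=[[0,0,0],[0,0,0],[0,0,0],[0,0,0],[0,0,0],[0,0,0],[0,0,0],[0,0,0],[0,0,0]], hand=[-1,-1,-1,-1,-1,-1,-1,-1,-1])

```text
time: 19.2
tool_pos: [497.9, 141.7, 121.5]
tcp_rot: [-130.2, -0.2, 75.0]
ft_force: [0.3, -0.1, -0.8]
finger_gap: 13.0
```

```bash
python3 - <<'E'
from m import *
np.set_printoptions(precision=2,suppress=True)
s=r.sense();print(s['time'],s['tool_pos'],s['tcp_rot'],s['ft_force'],s['finger_gap'],s['qd'])
D={n:snap(n) for n in('scene','side')};pickle.dump(D,open('D10.pkl','wb'))
def prj(D,X): p=np.array(D['intrinsics'])@(D['Rw'].T@(X-D['c']));return p[:2]/p[2]
R=rpy(s['tcp_rot']);rd=R@(np.array([0,1,-1])/2**.5);g=s['tool_pos']-17.3*R[:,1];print('pred tip',g+156*rd)
for n in D:print(n,'tip',prj(D[n],g+156*rd),'collar',prj(D[n],g+36*rd),'dish',prj(D[n],np.array([636.2,103.9,14])))
B=max(blobs(D['side'],(0,150,90),(8,255,255),(190,190,290,270)),key=lambda q:q[1]);print('lever',B[:2])
q=max(blobs(D['scene'],(0,0,150),(180,70,255),(232,176,262,200)),key=lambda q:q[1]);print('dish scene',q[:2],'was 246.8,185.8')
x=np.hstack([cv2.resize(D[n]['frame'][y:y+100,u:u+100],(400,400),interpolation=3) for n,u,y in(('scene',190,110),('side',210,130))]);cv2.imwrite('pics/m10.png',x[...,::-1])
E
```

```text
19.2 [497.95 141.69 121.54] [-130.22   -0.18   75.01] [ 0.26 -0.09 -0.76] 12.984472693508064 [-0.01  0.22  0.31 -0.16  0.04  0.17]
pred tip [637.32 104.37 121.74]
scene tip [245.96 158.72] collar [207.62 167.32] dish [245.45 185.9 ]
side tip [293.23 178.9 ] collar [252.33 173.33] dish [292.15 213.34]
lever (array([235.2, 218. ]), np.int32(353))
dish scene (array([246.7, 185.7]), np.int32(268)) was 246.8,185.8
```

View pics/m10.png

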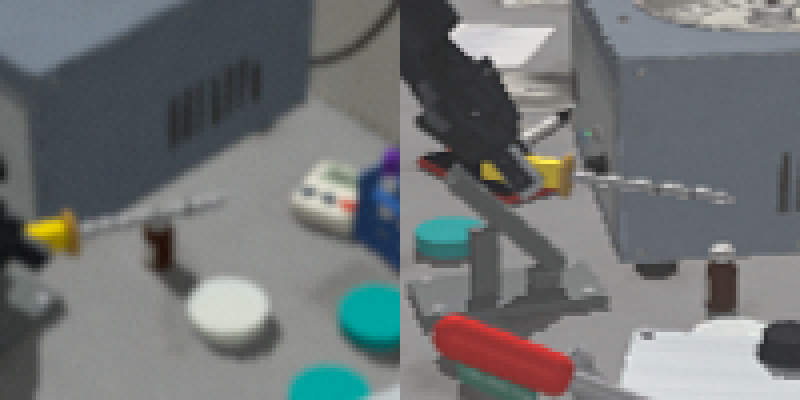

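Rod is about 6° off level with the tip over the dish; turn it 3° more towards level and let it settle.

Emit:
move_arm(linear=[[0,0.005,0.005],[0,0.01,0.01],[0,0.01,0.01],[0,0.01,0.01],[0,0.01,0.01],[0,0.01,0.01],[0,0.01,0.01],[0,0.01,0.01]], twist=[[-0.017,0,0],[-0.035,0,0],[-0.035,0,0],[-0.035,0,0],[-0.035,0,0],[-0.035,0,0],[-0.035,0,0],[-0.035,0,0]], hand=[-1,-1,-1,-1,-1,-1,-1,-1])

```text
time: 19.97
tool_pos: [497.6, 141.7, 117.1]
tcp_rot: [-133.3, -0.2, 75.0]
ft_force: [-0.4, 0.2, -0.1]
finger_gap: 12.6
```

```bash
python3 - <<'E'
from m import *
np.set_printoptions(precision=2,suppress=True)
s=r.sense();R=rpy(s['tcp_rot']);rd=R@(np.array([0,1,-1])/2**.5)
print(s['time'],s['tool_pos'],s['tcp_rot'],s['ft_force'],s['finger_gap'],s['joint_pos'],'tip',s['tool_pos']-17.3*R[:,1]+156*rd,rd[2])
ok=np.abs(s['tcp_rot'][0]+133)<2 and s['finger_gap']>10
if ok: print(r.hand_in())
E
```

```text
19.9667 [497.59 141.68 117.14] [-133.34   -0.17   74.99] [-0.43  0.18 -0.14] 12.634501991832902 [ 29.86 -26.61 138.75 -44.58  43.44 -18.43] tip [636.73 104.35 125.2 ] -0.028971850406572148
the job is handed in; nothing more can be done
None
```

The job is handed in at 20.0 s of the allowed 72. I was given no verdict, so the results below are from my own checks.

- **Pump lever:** I pressed it fully down four times (three were needed) and let it spring back up each time. The wrist force at the bottom was 10–29 N, and the last view shows the lever up.
- **Rod insertion:** I took the rod by its grip and pushed it in until the collar stopped, 141 mm from the approach pose against 140 mm predicted. The axial force peaked at about 21 N and then held near 9 N for 0.5 s. Two views show the collar on the mouth. I then drew the rod fully out.
- **Final pose:** The rod is held still, about 2–3° from level. The tip is about 1 mm from the dish centre and about 125 mm above the worktop, rather than the 100 mm asked but inside the 60–200 mm limit. These come from the arm pose. The cameras confirmed the rod before the last 3° turn, within about 1 px at the tip and about 1° in slope.
- **Bystanders:** The dish is unmoved in the image, to 0.1 px. I did not measure the carton, vial or black box, but nothing touched them in the views.

**Disagreements and problems:**
- The scene camera placed points about 5 mm off in y compared with the wrist camera. I trusted the wrist camera.
- The first two headings for the final pose ran into joint limits: j2 and j3 at the first, j6 at the second. The arm stopped at the limits, and I replanned to a heading of −15°.

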